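# Take a push-to-read blank on the flask photometer

### The job

Get the photometer ready and take the blank reading: draw the framed check glass straight up out of the grooved posts over the sprung ring and stand it upright in its grooved bench stand, fully down. Then take the empty round flask off its cork ring, seat it upright in the sprung ring between the lamp and detector heads, and press it down as far as the ring goes without forcing it: finish holding it there, pressed down, because the instrument reads only while the ring is down. Leave the beaker and the conical flask beside the instrument where they stand.

Things in the scene. Friction and masses are not known exactly. Their poses are not given: they have to be found in the camera images.
- photometer: white instrument fixed on the bench, base 150 (x) x 226 (y) x 24 mm, turned up to 20 deg; origin: centre of its underside, below the ring. White heads 94 x 52 mm at its +y (lamp) and -y (detector) ends, tops 88 mm up, 108 mm apart (98 at the lens tubes). Between them two aluminium posts at x = +-51 mm, 88 mm apart, tops 86 mm up
- ring_center (a point): centre of the sprung ring, moving with it: a level ring of 8 mm steel bar on three spring plungers, 46 mm clear inside, 62 mm outside. 62 mm above the photometer's origin when up, 44 mm when fully down. A seated flask has its bulb centre 24 mm above this point
- cradle (a joint): downward travel of the sprung ring: 0 = up, 0.018 m = fully down on its stop. It springs back when let go. It starts to move at about 4 N and needs about 15 N at the stop; the flask's weight alone does not move it. Over 60 N counts as forcing the glass flask
- check_glass: check glass: flat aluminium frame 100 mm wide (its x), 5 mm thick (y), 104 mm tall (z), a small pane in its upper half, two side legs that run in the grooves; along its top edge a grip bar 56 long, 10 thick, 16 mm high. Origin: middle of its lower edge (level with the leg ends). 100 g. Half a turn about z is the same
- glass_bar (a point): centre of the check glass's grip bar, 96 mm above its lower edge; pinch it across the 10 mm thickness (the glass's y)
- glass_stand: grey bench stand for the check glass, fixed, base 142 (x) x 70 (y) x 10 mm, turned up to 23 deg, two grooved posts at x = +-50 mm; origin: centre of its underside. Grooves in its x-z plane, 10 mm wide, 106 mm from web to web, straight from 10 to 60 mm above the bench, above that mouths flared to about 20 mm at 72 mm. May be left or right
- stand_slot (a point): where the middle of the check glass's lower edge belongs when it stands fully down in the stand: middle between the grooves at their floor, 10 mm above the bench; the glass's width lies along the stand's x
- flask: empty clear glass round-bottomed flask, 107 mm tall, bulb 64 mm in diameter, cylindrical neck 28 mm in diameter from 61 to 103 mm above the bottom, 32 mm rim above; origin: lowest point of the bulb, z along the neck. 110 to 190 g. Starts upright on a loose cork ring (84 mm across, 26 mm high), bottom 16 mm above the bench. May be left or right
- bulb_center (a point): centre of the flask's bulb, 32 mm above its lowest point
- flask_neck (a point): point on the neck's axis to grip, 88 mm above the flask's lowest point
- beaker: glass beaker with two rods, 166 mm tall, loose, standing right of and behind the photometer; origin at the centre of its underside. To be left alone
- conical_flask: conical glass flask, 82 mm across, 131 mm tall, loose, standing left of and behind the photometer; origin at the centre of its underside. To be left alone
- glass_slot (a point): on the photometer, 24 mm above its origin: middle between the posts' facing vertical grooves, at their floor (7 mm wide, 103 mm from web to web, 62 mm deep). The check glass starts here, in the photometer's x-z plane, across the ring
Not all that is in view belongs to the job. There is more than one size of the check_glass; the one meant has the size given above.

How it is judged:
By the outcome, as a careful person would: the job done as asked, in the order asked, and still so for the second after the job is handed in, while the arm keeps its last pose, push and grip.
It also fails if it takes over 58 s, if anything falls off the work surface, if the arm or the gripper's body presses on something with over 40 N, if the wrist force passes 120 N, or if a joint passes its speed limit or range.

### The arm

A 7-joint arm with a two-finger parallel gripper is mounted at the origin on a cart in front of the work surface, level with it; the furniture and walls round the work are solid. World frame = base frame: x ahead of the robot, y to its left, z up, the work surface at z = 0. Lengths are in m, angles in rad, forces in N, time in s.
With the tool pointing down it reaches from about 0.35 to 0.775 m from the base axis. Payload 3.1 kg.
Tool frame: the origin (TCP) lies at the centre of the arm's flange, where the gripper is bolted on; the fingertips stand 173 mm ahead of it and the grasp point (between the pads) lies 155 mm ahead of it; z points along the fingers, y is the line along which they close (so a half turn about z gives the same grasp; the last joint's range is limited). The gripper opens to 85 mm and grips with 20 to 120 N. Pads are 22 mm wide; open, the fingers measure 114 mm over their backs; the gripper's body (76 mm by 85 mm) begins 54 mm behind the grasp point. The pads swing forward as they close: fully open they stand 13 mm farther back than shut.
Start: joints at [-0.042, 0.311, 0.014, 1.512, -0.004, 1.319, -0.027], TCP at [0.55, 0, 0.405] pointing down, gripper open.
Joint ranges: [-2.7, 2.7], [-0.3, 1.91], [-1.27, 1.3], [0.12, 2.57], [-1.44, 4.58], [0.2, 2.03], [-3.05, 3.05]. Speed limits (rad/s): [2.79, 2.79, 3.14, 3.14, 3.14, 3.14, 3.14].

### API

Orientations are given as a rotation vector (axis times angle).
In Python, from plant import robot gives the robot as it stands. The module is installed in compiled form; this text tells all that it offers. Calls block until the motion is done:
- robot.reach(position, orientation): joint-space move of the TCP to a pose.
- robot.movel(position, frame=None, feed=0.15, until_force=None): straight line of the TCP; frame=None keeps the orientation; feed is the mean speed in m/s. With until_force (N) it stops when the force on the tool has changed by that much, and returns True; else False.
- robot.move_j(angles): joint-space move.
- robot.gripper_open() and robot.close(): open the fingers fully, or close them until they stop; the grip force is fixed at half the most.
- robot.sleep(seconds).
- robot.inverse_kinematics(position, orientation): joint angles nearest the present ones, or None.
- robot.observe(): the state.
- robot.grab_frame(name): name is "scene" or "side" or "wrist"; returns the picture (480x640x3 uint8, red, green, blue); there is no depth.
- robot.camera_model(name): a dict with "vfov" (degrees; the focal length in pixels is half the picture's height over the tangent of half this angle, whatever the lens; pixels are square), "cx", "cy" (the principal point, pixels), "k1" (the pictures are not rectified: a ray, as slopes to the right and down, at radius r is drawn at 1 + k1 r^2 times it, then the intrinsics apply), "R" (3x3) and "t" (3): a world point X has camera coordinates R X + t. Camera axes: x right, y down, z forward; pixel columns grow to the right and rows downward; lengths in m; the calibration is good to about 2 mm. A picture is of the moment at which its call begins: read the wrist's pose just before it. camera_model takes no time and is no camera call; for the wrist camera it gives the pose at the moment of the call.
A pose or a line that the arm cannot do raises robot.MotionError and nothing moves.
- robot.close_job(): hands the job in; it is judged then, once.
The state is a dict: "time": time; "qpos": joint angles; "dq": joint speeds; "joint_efforts": joint torques, N m; "eef_pos": TCP position; "tcp_rot": TCP orientation; "force": force on the tool from outside, world axes, zero at the start; "torque": the same for the moment, N m; "width": finger opening in m; "grasp_force": force on a finger pad.
Only numpy, scipy, OpenCV 4.12 (cv2) and the standard library are available. Lean on these libraries where they do the work, as an engineer would, in place of code of your own. Each camera call takes 0.05 s, during which the arm holds its last target. There are 200 camera calls.

## Working session

There is one attempt and no reset: what is moved stays moved. The work goes in short steps, each a Python script; the robot and the scene stay as the last script left them, time stands still between calls to the robot, and variables do not carry over. Pictures are saved under pics/ and viewed, at most 12 in all, crops included, and the job is handed in when it is done.

```bash
mkdir -p pics; cat > h.py <<'E'
import numpy as np, cv2
from plant import robot
from scipy.spatial.transform import Rotation as Rot
def ray(cam,u,v):
    f=240/np.tan(np.radians(cam['vfov'])/2)
    K=np.array([[f,0,cam['cx']],[0,f,cam['cy']],[0,0,1]])
    p=cv2.undistortPoints(np.array([[[u,v]]],float),K,np.array([cam['k1'],0,0,0.]),None,None)[0,0]
    # refine exact inverse: xd = x(1+k1 r^2)
    xd=np.array([(u-cam['cx'])/f,(v-cam['cy'])/f]);x=p
    for _ in range(50): x=xd/(1+cam['k1']*(x@x))
    R=np.array(cam['R']);t=np.array(cam['t'])
    return -R.T@t, R.T@np.array([x[0],x[1],1])
def onplane(cam,u,v,z):
    o,d=ray(cam,u,v); return o+d*(z-o[2])/d[2]
def proj(cam,X):
    f=240/np.tan(np.radians(cam['vfov'])/2)
    c=np.array(cam['R'])@np.array(X)+np.array(cam['t']); x=c[:2]/c[2]
    x=x*(1+cam['k1']*(x@x)); return f*x+[cam['cx'],cam['cy']]
def save(name,fn):
    cam=robot.camera_model(name); im=robot.grab_frame(name)
    cv2.imwrite('pics/'+fn,im[:,:,::-1]); return cam,im
def down(yaw): # tool pointing down, tool y along world yaw direction
    y=np.array([np.cos(yaw),np.sin(yaw),0]); z=np.array([0,0,-1.]); x=np.cross(y,z)
    return Rot.from_matrix(np.array([x,y,z]).T).as_rotvec()
E
python3 - <<'E'
from h import *
import pickle
d={}
for n in ['scene','side','wrist']:
    d[n],_=save(n,n+'0.png'); c=d[n]
    print(n,c['vfov'],c['k1'],-np.array(c['R']).T@c['t'],np.array(c['R'])[2])
pickle.dump(d,open('cams.pkl','wb'))
s=robot.observe();print(s['time'],s['eef_pos'],s['tcp_rot'],down(np.pi/2))
E
```

```text
scene 45.34024298063905 -0.05407593634735488 [-0.21240175 -0.79533001  0.68081339] [ 0.63197459  0.6238129  -0.45985387]
side 47.3993968849859 -0.10173633408928076 [ 0.54080866 -0.79478048  0.8221061 ] [ 0.05118906  0.75179653 -0.65740524]
wrist 71.55743870940832 -0.04667630154938009 [0.55083685 0.08421522 0.37427704] [-0.00257848 -0.32769017 -0.94478172]
0.15 [5.49759132e-01 3.27333998e-05 4.03883623e-01] [-2.22045574e+00 -2.22072229e+00  2.11172332e-03] [9.61835347e-17 3.14159265e+00 0.00000000e+00]
```

View pics/scene0.png

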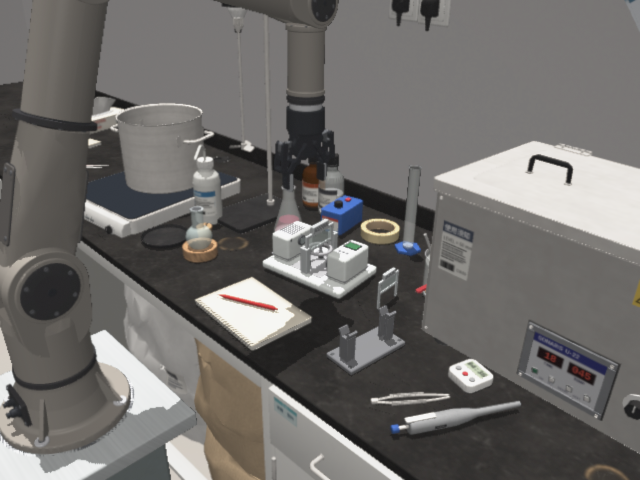

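View pics/side0.png

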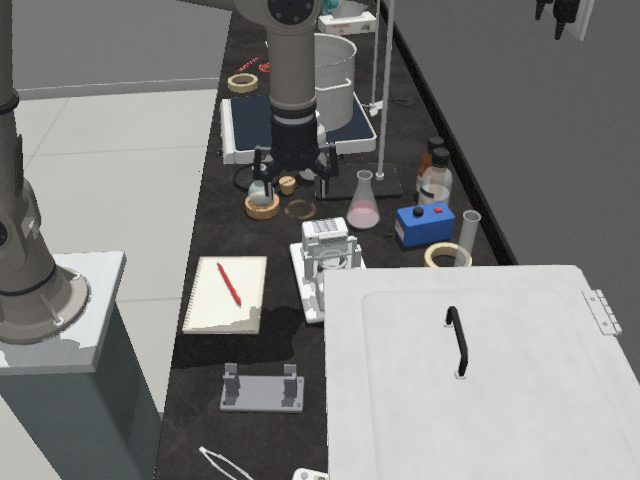

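View pics/wrist0.png

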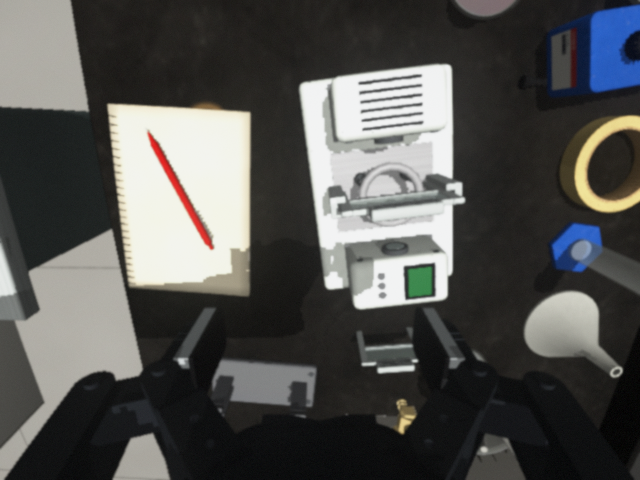

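The scene shows the photometer at (320,265) with a framed glass across its ring. The grey stand is at (365,340), the flask on cork at (200,240), and the conical flask at (288,210). In the side view the stand is at (262,390) and the flask at (262,195); in the wrist view the ring is at (392,190) and the stand at (267,385).

There are two framed glasses. One is in the photometer posts (scene (318,245), wrist (395,200)). The other stands loose by the stand (scene (387,288), wrist (388,350)). The one in the posts fits the description, and I'll confirm its size in a crop.

```bash
python3 - <<'E'
from h import *
import pickle
d=pickle.load(open('cams.pkl','rb'))
w=d['wrist'];s=d['scene'];sd=d['side']
P=lambda c,u,v,z:np.round(onplane(c,u,v,z),3)
print('base',[P(w,*p,.024) for p in [(301,83),(327,290),(452,275)]])
print('head tops',[P(w,*p,.088) for p in [(332,78),(451,65),(452,128),(352,308),(448,296)]])
print('posts',P(w,335,190,.086),P(w,455,180,.086))
print('stand',[P(w,*p,.01) for p in [(225,360),(317,366),(313,408),(215,402)]],[P(sd,*p,.01) for p in [(222,377),(304,377),(303,411),(221,408)]],[P(s,*p,.01) for p in [(329,350),(366,368),(404,345)]])
print('cork',P(s,200,245,.026),P(sd,262,202,.026),'conical',P(sd,363,215,.0))
print('spare',P(w,388,345,.1),P(s,387,275,.1),P(s,387,302,.0))
a=cv2.imread('pics/wrist0.png')[150:400,300:500];b=cv2.imread('pics/scene0.png')[210:320,260:410]
a=cv2.resize(a,(400,500),interpolation=cv2.INTER_CUBIC);b=cv2.resize(b,(400,293),interpolation=cv2.INTER_CUBIC)
o=np.zeros((500,800,3),np.uint8);o[:,:400]=a;o[:293,400:]=b
cv2.imwrite('pics/crop1.png',o)
E
```

```text
base [array([0.533, 0.125, 0.024]), array([ 0.56 , -0.097,  0.024]), array([ 0.705, -0.078,  0.024])]
head tops [array([0.561, 0.121, 0.088]), array([0.654, 0.131, 0.088]), array([0.66 , 0.084, 0.088]), array([ 0.583, -0.084,  0.088]), array([ 0.676, -0.071,  0.088])]
posts [0.564 0.032 0.086] [0.668 0.041 0.086]
stand [array([ 0.425, -0.21 ,  0.01 ]), array([ 0.548, -0.219,  0.01 ]), array([ 0.542, -0.292,  0.01 ]), array([ 0.403, -0.283,  0.01 ])] [array([ 0.4  , -0.212,  0.01 ]), array([ 0.546, -0.222,  0.01 ]), array([ 0.541, -0.291,  0.01 ]), array([ 0.402, -0.276,  0.01 ])] [array([ 0.416, -0.204,  0.01 ]), array([ 0.427, -0.286,  0.01 ]), array([ 0.53 , -0.293,  0.01 ])]
cork [0.469 0.291 0.026] [0.467 0.282 0.026] conical [0.711 0.245 0.   ]
spare [ 0.618 -0.118  0.1  ] [ 0.587 -0.196  0.1  ] [ 0.635 -0.166  0.   ]
```

View pics/crop1.png

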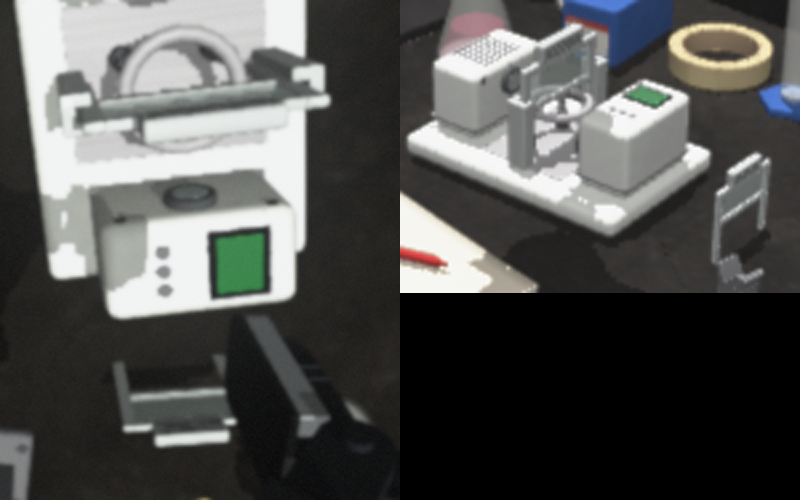

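The crop shows two framed glasses. The one in the posts has its bar at crop (215,120) and spans the posts' roughly 103 mm gap, so it matches the 100 mm size. The loose one at (180,400) is clearly narrower and smaller, so it is the decoy. The target is the glass in the photometer. Next I hover over the stand, then the photometer.

```bash
python3 - <<'E'
from h import *
import pickle
d={}
for n,p,y in [('stand',(0.474,-0.25,0.36),86),('phot',(0.615,0.025,0.40),97)]:
    R=down(np.radians(y))
    print([robot.inverse_kinematics(p,down(np.radians(y+k))) for k in (0,180)])
    robot.reach(p,R); robot.sleep(0.2)
    d[n],_=save('wrist',n+'1.png')
    s=robot.observe();print(s['time'],s['eef_pos'],s['qpos'])
pickle.dump(d,open('cams1.pkl','wb'))
a=cv2.imread('pics/stand1.png');b=cv2.imread('pics/phot1.png')
E
```

```text
[array([ 0.50042809,  0.3130918 , -0.0602462 ,  1.62127195,  0.01983847,
        1.20782594,  1.93704278]), array([ 0.15189274,  0.32152425,  0.38991648,  1.63507752, -0.12872138,
        1.21041104, -1.07133712])]
2.1167 [ 0.47422813 -0.2495984   0.36006326] [ 0.4998079   0.31303924 -0.06051758  1.62118705  0.01984049  1.20784899
  1.9369276 ]
[array([ 0.07753373,  0.4615225 , -0.22326933,  1.31698443,  0.10071115,
        1.37400746,  1.55018175]), array([-0.25915969,  0.4565701 ,  0.29090167,  1.33288966, -0.12938859,
        1.37053663, -1.41937982])]
3.5583 [0.6148756  0.02326322 0.3999665 ] [ 0.07927759  0.46110956 -0.22191139  1.31755637  0.10078826  1.37402622
  1.55025429]
```

View pics/stand1.png

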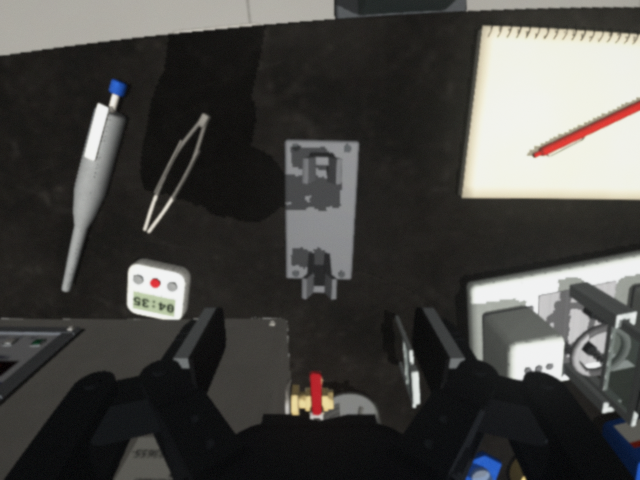

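View pics/phot1.png

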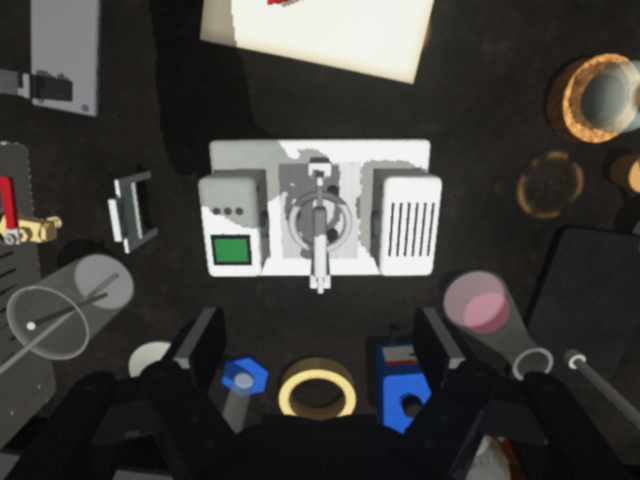

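The stand view has the base corners at about (286,140), (358,141), (353,279) and (286,278), with posts at (321,165) and (320,275). The photometer view has the grip bar vertical at column 320, rows 208-262, and heads at (232,225) and (410,225). The beaker is at (70,310) and the conical flask at (490,310). I enlarge both to get exact pixels.

```bash
python3 - <<'E'
from h import *
import pickle
d=pickle.load(open('cams1.pkl','rb'))
a=cv2.imread('pics/stand1.png')[130:310,255:375];b=cv2.imread('pics/phot1.png')[145:300,260:380]
o=np.zeros((600,800,3),np.uint8)
a=cv2.resize(a,None,fx=3.333,fy=3.333,interpolation=cv2.INTER_CUBIC);b=cv2.resize(b,None,fx=3.333,fy=3.333,interpolation=cv2.INTER_CUBIC)
o[:a.shape[0],:400]=a[:600,:400];o[:b.shape[0],400:800]=b[:,:400]
cv2.imwrite('pics/crop2.png',o)
P=lambda c,u,v,z:np.round(onplane(c,u,v,z),4)
c=d['phot']; print('heads',[P(c,*p,.088) for p in [(440,177),(435,275),(200,178),(208,276)]],'base',[P(c,*p,.024) for p in [(211,142),(430,141)]])
c=d['stand'];print('stand',[P(c,*p,.01) for p in [(286,140),(358,141),(353,279),(286,278)]])
g=cv2.cvtColor(cv2.imread('pics/phot1.png'),6)
for r in range(160,296,8): print(r,g[r,300:342:2])
E
```

```text
heads [array([0.5593, 0.1187, 0.088 ]), array([0.6489, 0.1354, 0.088 ]), array([ 0.5843, -0.0832,  0.088 ]), array([ 0.6751, -0.0754,  0.088 ])] base [array([ 0.5585, -0.0942,  0.024 ]), array([0.5314, 0.1244, 0.024 ])]
stand [array([ 0.4005, -0.2751,  0.01  ]), array([ 0.406 , -0.2086,  0.01  ]), array([ 0.5462, -0.2183,  0.01  ]), array([ 0.5402, -0.2891,  0.01  ])]
160 [169 166 169 169 158 102  77  79  78  76  78  75  76  79 106 217 240 242
 242 242 243]
168 [117 117 115 119 170 230 224 227 224 227 234 236 237 239 240 210 131 120
 121 155 220]
176 [115 116 117 115 121 145 137 122  94 107 109 103 173 173 178 151 119 119
 119 125 199]
184 [114 116 116 118 121 116 119 120 134 211 226 182 122 118 116 109 107 109
 116 153 219]
192 [114 117 113 108 105 101 100 104 109 134 138 119 105 100  90  81  70  62
  59 105 208]
200 [113 116 113 104  95  95 109 170 158 138 136 150 191 188 163 122 104 109
 114 116 111]
208 [130 113 114 115 120 117 120 104  83  83  80  81  93 184 214 217 218 166
 118 118 145]
216 [ 97 114 114 114 119 116 104 111 129 136 136 137 127 142 207 215 194 128
 117 122 194]
224 [115 115 114 113 117 118 104 108 129 132 135 134 126 114 125 117 116 125
 164 212 221]
232 [159 122 113 113 117 117 108 108 128 132 135 133 125  86  53  55  57  57
  78 179 184]
240 [198 143  97  99 110 118 113 171 222 230 233 234 224 166 105  60  67  87
 132 173 199]
248 [192 144 159 176 163 123 115 167 220 229 233 234 224 180 202 206 200 192
 188 202 214]
256 [191 145 119 114 114 109  89 161 220 229 232 234 223 150 133 203 213 212
 207 213 216]
264 [243 243 243 243 243 214 105 160 219 229 233 232 224 150 118 229 243 243
 243 243 243]
272 [243 243 243 243 242 186  89 152 217 229 232 232 223 149  93 215 241 242
 242 242 242]
280 [ 44  41  43  41  54 175 229 231 173 203 229 209 196 230 230 151  49  44
  42  43  46]
288 [ 39  38  40  43  44  93 152 157 148 194 232 213 156 151 147  91  42  42
  44  44  45]
```

View pics/crop2.png

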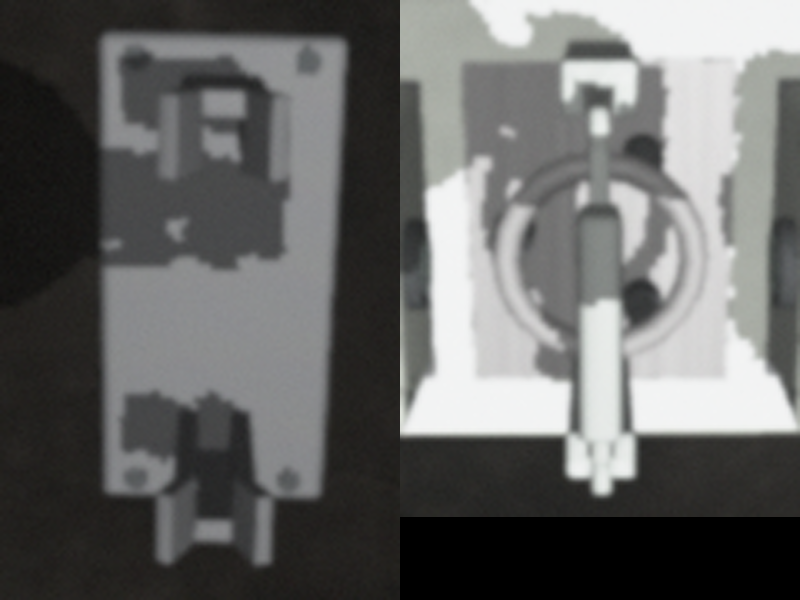

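```bash
python3 - <<'E'
from h import *
import pickle
d=pickle.load(open('cams1.pkl','rb'))
P=lambda c,u,v,z:np.round(onplane(c,u,v,z),4)
yaw=lambda v:np.degrees(np.arctan2(v[1],v[0]))
c=d['phot']
a,b=P(c,320,209.7,.128),P(c,320.1,277,.128);print('bar',a,b,np.linalg.norm(b-a),(a+b)/2,yaw(b-a))
# posts (86mm): top post outer cols 562-637,lower 566-636
q=lambda x,y,ox,oy:(ox+x/3.3333-.35,oy+y/3.3333-.35)
a,b=P(c,*q(199.5,75,260,145),.086),P(c,*q(201,465,260,145),.086);print('posts',a,b,(a+b)/2,yaw(b-a))
e=[P(c,*p,.088) for p in [(440,177),(435,275),(200,178),(208,276)]];m=sum(e)/4;print('heads',m,yaw(e[0]-e[2])-90,yaw(e[1]-e[3])-90)
c=d['stand']
a,b=P(c,*q(225,105,255,130),.072),P(c,*q(213.5,530,255,130),.072);print('mouth',a,b,np.linalg.norm(b-a),(a+b)/2,yaw(b-a))
e=[P(c,*q(*p,255,130),.01) for p in [(102,36),(345,40),(321,496),(107,493)]];print('base',sum(e)/4,yaw(e[2]-e[1]),yaw(e[3]-e[0]),yaw(e[1]-e[0])-90,yaw(e[2]-e[3])-90,[np.linalg.norm(e[i]-e[i-1]) for i in range(4)])
s=[P(c,*q(*p,255,130),.01) for p in [(135,58),(308,62),(288,480),(136,478)]];print('screws',sum(s)/4,yaw(s[2]-s[1]),yaw(s[3]-s[0]))
E
```

```text
bar [0.5902 0.02   0.128 ] [0.6449 0.0266 0.128 ] 0.055096733115494324 [0.61755 0.0233  0.128  ] 6.879943595235712
posts [0.5639 0.0165 0.086 ] [0.6718 0.0298 0.086 ] [0.61785 0.02315 0.086  ] 7.026963199594366
heads [0.6169   0.023875 0.088   ] 7.058645215880432 7.084869832398468
mouth [ 0.4161 -0.2431  0.072 ] [ 0.5234 -0.2532  0.072 ] 0.10777430120395116 [ 0.46975 -0.24815  0.072  ] -5.377328120273684
base [ 0.47315  -0.248275  0.01    ] -4.9412389125217 -5.146040357316837 -4.841135013035029 -4.805601243469013 [np.float64(0.1393617235829121), np.float64(0.06754095054113468), np.float64(0.13931776627551848), np.float64(0.06803917988923736)]
screws [ 0.47335  -0.248875  0.01    ] -5.25123773566174 -5.101370382910772
```

Bar, posts and heads agree on the photometer: centre (0.6175, 0.0233), yaw 7.0°. The stand is at (0.472, -0.2485), yaw -5°. Now I grasp the glass and lift it.

```bash
python3 - <<'E'
from h import *
def st(l):
    s=robot.observe();print(l,round(s['time'],2),np.round(s['eef_pos'],4),np.round(s['force'],1),round(s['width'],4),round(s['grasp_force'],1))
R=down(np.radians(97)); x,y=.6175,.0233
robot.movel((x,y,.34),frame=R); 
print(robot.movel((x,y,.275),feed=.08,until_force=8)); st('down')
robot.close(); st('closed')
robot.movel((x,y,.345),feed=.08); st('lift1')
robot.movel((x,y,.385),feed=.12); robot.sleep(.2); st('lift2')
save('wrist','held.png'); save('scene','held_s.png')
R2=down(np.radians(85))
robot.movel((.472,-.2485,.385),frame=R2,feed=.2); robot.sleep(.2); st('over')
save('wrist','over.png'); 
E
```

```text
False
down 5.07 [0.6179 0.0234 0.2756] [0.8 0.  0.1] 0.0855 0.0
closed 5.74 [0.6176 0.0234 0.2752] [-0.9  0.1  0.2] 0.0091 59.2
lift1 6.77 [0.6172 0.0232 0.3442] [ 0.4 -0.7 -1. ] 0.0093 59.0
lift2 7.45 [0.6172 0.0232 0.3836] [-0.4  0.1 -1.9] 0.0092 59.0
over 9.44 [ 0.4725 -0.2477  0.3849] [-0.3  0.7 -0.9] 0.0091 59.0
```

View pics/over.png

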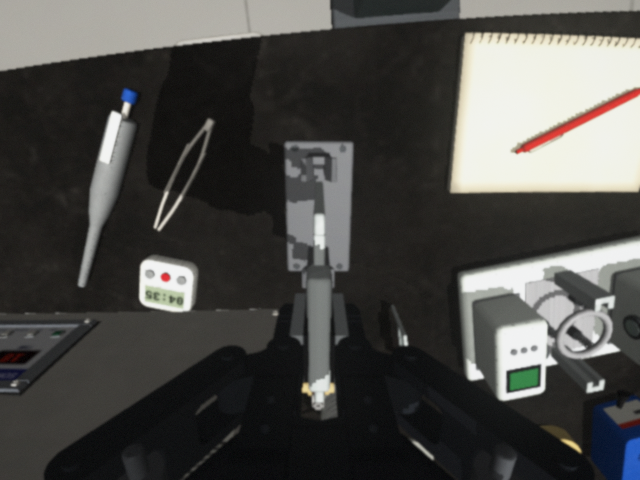

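The view shows the glass held upright at column 319, in line with the stand base (columns 286-352). Now I insert it.

```bash
python3 - <<'E'
from h import *
def st(l):
    s=robot.observe();print(l,round(s['time'],2),np.round(s['eef_pos'],4),np.round(s['force'],1),round(s['width'],4),round(s['grasp_force'],1))
x,y=.472,-.2485
print(robot.movel((x,y,.315),feed=.08,until_force=6)); st('mouth')
if robot.observe()['eef_pos'][2]<.318:
    print(robot.movel((x,y,.257),feed=.04,until_force=8)); st('floor')
save('scene','ins_s.png');save('side','ins_d.png')
E
```

```text
False
mouth 10.52 [ 0.4723 -0.2487  0.3156] [-0.3  0.7 -0.8] 0.0089 59.0
True
floor 11.74 [ 0.4719 -0.2485  0.2611] [-0.3 -0.4  4.8] 0.009 59.7
```

```bash
python3 - <<'E'
from h import *
import pickle
def st(l):
    s=robot.observe();print(l,round(s['time'],2),np.round(s['eef_pos'],4),np.round(s['force'],1),round(s['width'],4),round(s['grasp_force'],1))
robot.gripper_open(); robot.movel((.472,-.2485,.36),feed=.12); robot.sleep(.1); st('up')
save('wrist','stood.png'); 
robot.reach((.47,.285,.40),down(np.radians(97))); robot.sleep(.2); st('flask')
c,_=save('wrist','flask1.png'); s,_=save('scene','after_s.png'); sd,_=save('side','after_d.png')
pickle.dump((c,s,sd),open('cams2.pkl','wb'))
a=cv2.imread('pics/stood.png')[100:480,200:440];b=cv2.imread('pics/flask1.png')[60:420,140:500];e=cv2.imread('pics/after_s.png')[260:380,310:430]
o=np.zeros((600,800,3),np.uint8)
o[:360,:360]=b; o[:380,380:620]=a; o[360:600,:240]=cv2.resize(e,(240,240))
e=cv2.imread('pics/after_d.png')[150:230,220:320];o[400:600,300:550]=cv2.resize(e,(250,200))
cv2.imwrite('pics/crop3.png',o)
E
```

```text
up 13.65 [ 0.4716 -0.2484  0.3588] [0.1 0.1 0.7] 0.0853 0.0
flask 15.83 [0.4706 0.284  0.3999] [-0.3 -0.7 -0.9] 0.0854 0.0
```

View pics/crop3.png

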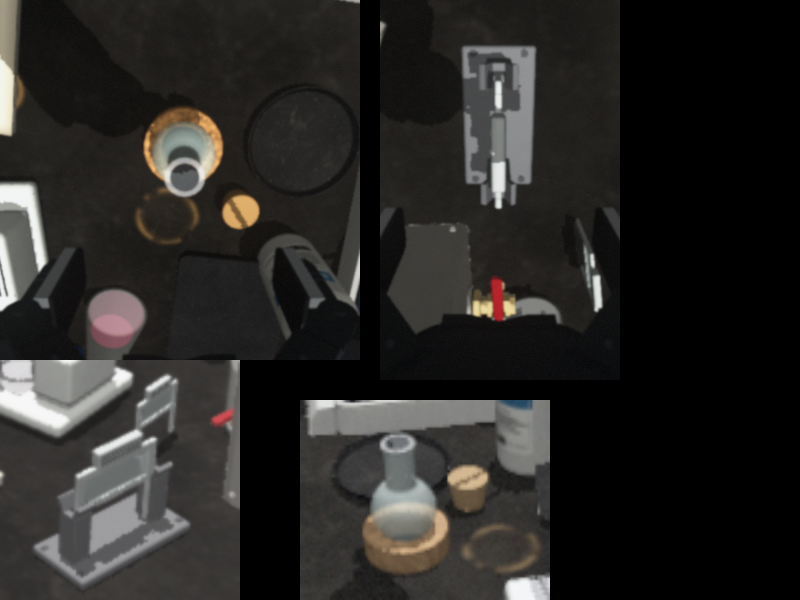

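The glass stands upright and fully down in the stand, at crop (500,130) and (115,500). The flask rim centre is at crop (184,177), which is wrist pixel (324,237). The cork ring is centred at (323,206). Now I localise the flask, with a cross-check from the side view (rim at crop (398,443), pixel (259,167)).

```bash
python3 - <<'E'
from h import *
import pickle
c,s,sd=pickle.load(open('cams2.pkl','rb'))
im=cv2.imread('pics/flask1.png');hsv=cv2.cvtColor(im,cv2.COLOR_BGR2HSV)
P=lambda c,u,v,z:np.round(onplane(c,u,v,z),4)
# cork: orange
m=cv2.inRange(hsv,(5,90,60),(25,255,255));m[:160]=0;m[245:]=0;m[:,:275]=0;m[:,366:]=0
n,l,stt,_=cv2.connectedComponentsWithStats(m);k=1+np.argmax(stt[1:,4]);pts=cv2.findNonZero((l==k).astype(np.uint8))
(u,v),r=cv2.minEnclosingCircle(pts);print('cork px',u,v,r,P(c,u,v,.02))
g=cv2.cvtColor(im,6)[210:262,298:352]
for row in range(0,52,4): print(210+row,g[row,::3])
print('rim',P(c,324,237,.123),P(sd,259.2,167.2,.123))
print('bottle',P(c,140+285,60+245,.1),P(c,425,300,.15),'stopper',P(c,380,272,.02),'conical top', P(c,257,370,.05))
E
```

```text
cork px 322.9067077636719 207.035888671875 40.69374084472656 [0.4685 0.2876 0.02  ]
210 [154 158 150 146 130  87  64  62  64  63  64  66  93 148 164 172 185 190]
214 [157 167 158 135  76  60  62  63  64  65  63  63  65  91 164 179 192 211]
218 [162 173 163 125  62  64  88 131 148 151 140 112  78  79 149 192 211 210]
222 [156 174 171 123  98 170 177 171 157 153 166 179 182 159 158 214 222 211]
226 [162 172 179 166 186 179 105  57  51  50  53  65 150 196 211 219 212 209]
230 [162 179 203 220 196  78  50  48  55  53  62  81  73 159 233 225 210 195]
234 [165 178 211 230 174  96  91  91  87  93  96  96  97 105 228 229 193 152]
238 [ 59 140 196 225 156  93  94  94  96  95  93  95  92  97 215 219 112  38]
242 [ 38  41  95 194 172  96  94  94  95  94  93  92  94 115 181 155  38  34]
246 [ 41  48  56 152 182 142  94  93  93  92  91  93 106 168 172  74  33  33]
250 [ 66  85  92  96 168 192 181 136 111 106 120 149 174 168  86  33  32  35]
254 [ 52  54  51  51  53  81 144 169 173 174 171 151 106  42  34  32  30  32]
258 [40 39 40 39 38 40 39 41 50 65 58 41 32 29 33 33 33 33]
rim [0.4685 0.2873 0.123 ] [0.4675 0.2874 0.123 ]
bottle [0.5305 0.3897 0.1   ] [0.5    0.3673 0.15  ] stopper [0.5364 0.3623 0.02  ] conical top [0.6666 0.2332 0.05  ]
```

```bash
python3 - <<'E'
from h import *
def st(l):
    s=robot.observe();print(l,round(s['time'],2),np.round(s['eef_pos'],4),np.round(s['force'],1),np.round(s['torque'],2),round(s['width'],4),round(s['grasp_force'],1))
x,y=.468,.2875
robot.movel((x,y,.33)); 
print(robot.movel((x,y,.259),feed=.08,until_force=6)); st('down')
robot.close(); st('closed')
robot.movel((x,y,.30),feed=.08); st('lift')
robot.movel((x,y,.40),feed=.15)
robot.movel((.6175,.0233,.40),feed=.18); robot.sleep(.3); st('over')
c,_=save('wrist','fover.png');s,_=save('scene','fover_s.png');d,_=save('side','fover_d.png')
import pickle;pickle.dump((c,s,d),open('cams3.pkl','wb'))
o=np.zeros((600,800,3),np.uint8);o[:480,:400]=cv2.imread('pics/fover.png')[:,120:520]
o[:400,400:]=cv2.resize(cv2.imread('pics/fover_s.png')[110:310,230:430],(400,400));cv2.imwrite('pics/crop4.png',o)
E
```

```text
False
down 17.63 [0.4683 0.2878 0.2596] [-0.1  0.  -0.1] [-0.   -0.02  0.02] 0.0854 0.0
closed 18.22 [0.4681 0.2876 0.2594] [ 0.5 -0.   2.3] [-0.05  0.04  0.03] 0.029 58.8
lift 18.88 [0.4679 0.2873 0.2998] [-0.9  0.4 -2.2] [-0.01 -0.02 -0.02] 0.0289 59.1
over 21.83 [0.6174 0.0237 0.4001] [-0.1 -0.8 -1.4] [-0.04 -0.05  0.01] 0.0292 59.1
```

View pics/crop4.png

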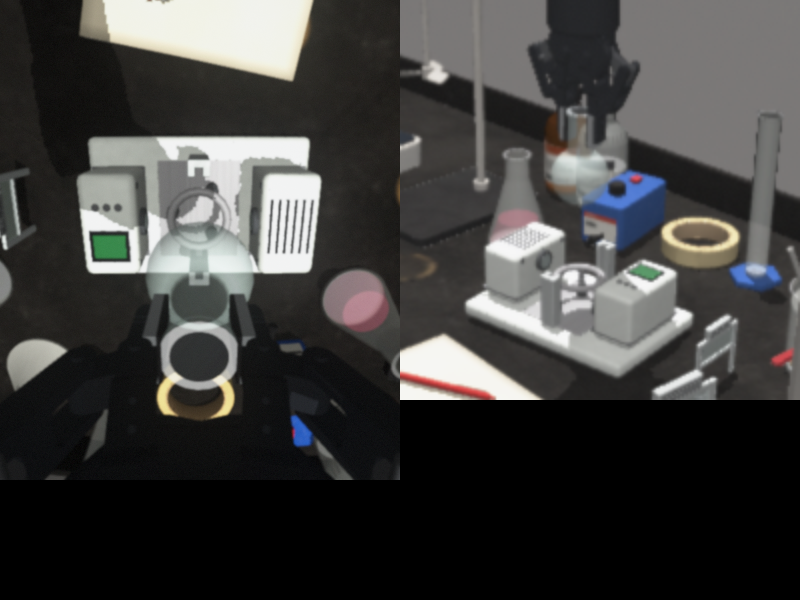

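The flask hangs upright and centred in the grip at crop (200,270). The ring is at (199,218), free, and the cork stayed behind. Now I lower it, checking for sideways force at contact.

```bash
python3 - <<'E'
from h import *
def st(l):
    s=robot.observe();print(l,round(s['time'],2),np.round(s['eef_pos'],4),np.round(s['force'],1),np.round(s['torque'],2),round(s['width'],4));return s
x,y=.6175,.0233
print(robot.movel((x,y,.315),feed=.12,until_force=8)); st('near')
print(robot.movel((x,y,.291),feed=.03,until_force=4)); robot.sleep(.3); s=st('contact')
E
```

```text
False
near 22.84 [0.6179 0.0235 0.3159] [-1.2  0.8 -0.6] [ 0.   -0.08  0.02] 0.0289
True
contact 23.79 [0.6176 0.0232 0.2947] [ 0.4 -0.4  3.7] [ 0.06 -0.2   0.01] 0.0285
```

```bash
python3 - <<'E'
from h import *
def st(l):
    s=robot.observe();print(l,round(s['time'],2),np.round(s['eef_pos'],4),np.round(s['force'],1),np.round(s['torque'],2),round(s['width'],4));return s
x,y=.6175,.0233
print(robot.movel((x,y,.272),feed=.02,until_force=18)); st('press')
for i in range(3): robot.sleep(.4); st('hold')
save('wrist','pr_w.png');save('scene','pr_s.png');save('side','pr_d.png')
E
```

```text
True
press 24.65 [0.6189 0.0234 0.2808] [-4.  -0.3 12.3] [-0.04  0.64 -0.02] 0.0288
hold 25.05 [0.6189 0.0235 0.2817] [-2.5  0.1 12. ] [-0.09  0.58  0.02] 0.0289
hold 25.45 [0.6189 0.0235 0.2817] [-2.6 -0.7 11.6] [-0.07  0.64 -0.01] 0.0289
hold 25.85 [0.6189 0.0235 0.2817] [-2.5  0.1 11.9] [-0.06  0.59 -0.05] 0.0288
```

```bash
python3 - <<'E'
from h import *
def st(l):
    s=robot.observe();print(l,round(s['time'],2),np.round(s['eef_pos'],4),np.round(s['force'],1),np.round(s['torque'],2),round(s['width'],4));return s
z=.2817
for i in range(8):
    z-=.001
    hit=robot.movel((.6170,.0233,z),feed=.02,until_force=15); robot.sleep(.4); s=st('%d %.4f'%(hit,z))
    if s['force'][2]>22 or hit: break
E
```

```text
0 0.2807 26.67 [0.6175 0.0234 0.2827] [-0.5 -0.5 10.8] [0.   0.15 0.02] 0.029
0 0.2797 27.32 [0.6175 0.0233 0.2819] [-0.3  0.  12.6] [-0.02  0.2   0.07] 0.0294
0 0.2787 27.97 [0.6175 0.0234 0.281 ] [-1.4 -0.3 12.1] [-0.05  0.2   0.01] 0.0289
0 0.2777 28.62 [0.6175 0.0234 0.2802] [-0.1 -0.8 12.5] [-0.06  0.25 -0.03] 0.0291
0 0.2767 29.27 [0.6176 0.0233 0.2794] [-0.9 -0.4 14.6] [-0.1   0.31  0.02] 0.0291
0 0.2757 29.92 [0.6177 0.0234 0.2794] [-2.1 -0.7 17. ] [-0.11  0.55 -0.01] 0.0288
0 0.2747 30.57 [0.6179 0.0235 0.2793] [-2.5 -0.  20.6] [-0.11  0.62  0.01] 0.0291
0 0.2737 31.22 [0.6181 0.0235 0.2792] [-4.4 -0.5 23. ] [-0.17  0.87 -0.05] 0.029
```

The ring is on its stop: z stays at 0.2793 while the force climbs to 23 N. One last look before handing in.

```bash
python3 - <<'E'
from h import *
save('scene','fin_s.png');save('side','fin_d.png');save('wrist','fin_w.png')
o=np.zeros((600,800,3),np.uint8)
o[:400,:400]=cv2.resize(cv2.imread('pics/fin_s.png')[190:390,240:440],(400,400))
o[:400,400:]=cv2.resize(cv2.imread('pics/fin_d.png')[150:430,180:460],(400,400))
o[400:,:400]=cv2.resize(cv2.imread('pics/fin_w.png')[120:320,120:520],(400,200))
cv2.imwrite('pics/crop5.png',o)
s=robot.observe();print(s['time'],s['eef_pos'],s['force'])
E
```

```text
31.3667 [0.61809566 0.02354762 0.27923997] [-4.00351128 -0.8375169  23.04152399]
```

View pics/crop5.png

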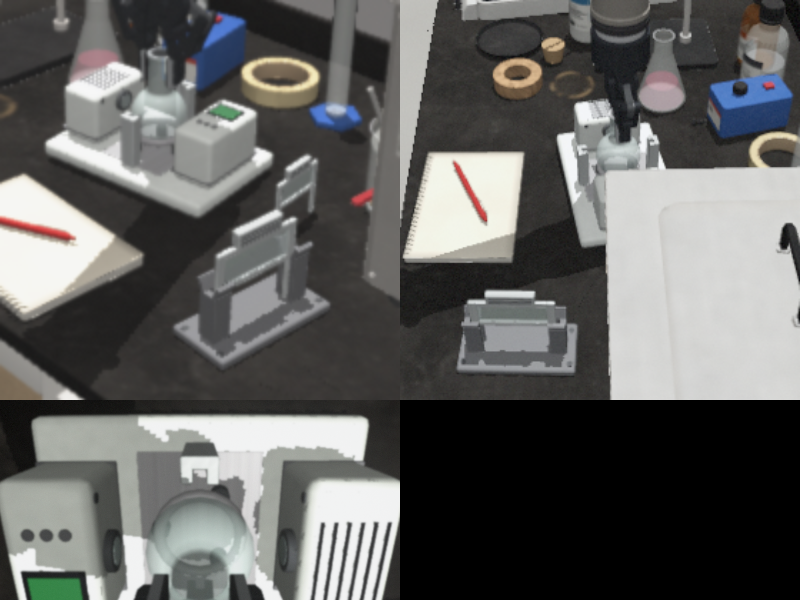

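The flask sits upright between the heads at (160,105), and the glass is fully down in the stand at (255,270). The conical flask and cork ring are undisturbed.

```bash
python3 -c "
from plant import robot
print(robot.close_job())"
```

```text
the job is handed in; nothing more can be done
None
```

Job handed in at about 31 s: the check glass stands fully down in its stand, and the flask is seated upright and held with the ring on its stop at about 23 N; the conical flask was not disturbed, and nothing was moved near the beaker, though I did not check it in the last pictures.

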